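# Release a drive from a docking console and lay it in the tray

## Task

On the docking console press the round key, then the square key, then the long bar key: one at a time, each gently but fully home and allowed to spring right back before the next, never the cross-shaped key. Then push the ejector slide to its stop so that it pushes the drive out of the bay, and let the slide spring back with the drive still on the runway. Draw the drive out and set it down flat in the grey tray, not dropped, leaving the things lying around where they are.

Things in the scene. Friction and masses are not known exactly. Their poses are not given: they have to be found in the camera images.
- console: fixed grey docking console on the table, its x -70 to +85 mm, y -135 to +103 mm, flat deck 50 mm high. Origin: on the table under it; x points away from the robot, y left. Right part of the deck: four keys in a 2 x 2 block (centres x -30 or +30, y -84 or -24 mm, in any order). Left part: the roofed drive bay
- bay_mouth (a point): centre of the bay's open front, at floor level (console x -70, y +65 mm, 22 mm above the table), axes as the console. The bay is 64 mm wide and 21 mm high inside, its roof level with the deck. A runway 36 mm wide, level with the bay floor, goes on 66 mm from the mouth towards the robot (-x)
- key_round: fixed key unit: black housing 48 x 48 x 8 mm, grey round cap, diameter 28 mm. Origin: centre of the housing's underside on the console's deck, right under the cap's middle; z up. Cap top at rest somewhere 18 to 26 mm above the origin: set by hand, not recorded, to be felt. Presses straight down 7 mm; spring 2 N at first, 7 N at the bottom stop; over 40 N breaks it
- key_square: fixed key unit: black housing 48 x 48 x 8 mm, grey square cap 26 x 26 mm. Origin: centre of the housing's underside on the console's deck, right under the cap's middle; z up. Cap top at rest somewhere 18 to 26 mm above the origin: set by hand, not recorded, to be felt. Presses straight down 7 mm; spring 2 N at first, 7 N at the bottom stop; over 40 N breaks it
- key_bar: fixed key unit: black housing 48 x 48 x 8 mm, grey long bar cap 15 (x) by 40 (y) mm. Origin: centre of the housing's underside on the console's deck, right under the cap's middle; z up. Cap top at rest somewhere 18 to 26 mm above the origin: set by hand, not recorded, to be felt. Presses straight down 7 mm; spring 2 N at first, 7 N at the bottom stop; over 40 N breaks it
- key_cross: fixed key unit: black housing 48 x 48 x 8 mm, grey cross-shaped cap 36 mm across; not to be pressed. Origin: centre of the housing's underside on the console's deck, right under the cap's middle; z up. Cap top at rest somewhere 18 to 26 mm above the origin: set by hand, not recorded, to be felt. Presses straight down 7 mm; spring 2 N at first, 7 N at the bottom stop; over 40 N breaks it
- ejector_knob (a point): centre of the black ribbed knob of the ejector slide, 14 (console x) x 34 (console y) x 26 mm high, its underside 5 mm above the bay's roof. Slides along the console's -x, towards the robot, 50 mm to its stop; its pusher sits right behind the drive. 50 mm of clear flat deck lies behind it (+x) for a fingertip
- ejector (a joint): travel of the ejector slide in m: 0 at rest, 0.050 at its stop; the spring gives 2 N at rest and 6 N at the stop and brings it back when let go (the drive stays where it was pushed)
- drive: loose metal drive 90 (its x) x 60 (its y) x 18 mm, about 140 g, flat in the bay, front end level with the mouth or to 2 mm deeper. Origin: centre of its underside. At the ejector's stop it stands about 50 mm out on the runway and can be gripped across its 60 mm with room on both sides; it must then be drawn straight along the console's -x at least 45 mm more before lifting, to clear the roof
- tray: fixed grey open parts tray 170 (its x) x 150 (its y) x 25 mm high, walls and floor 5 mm thick. Origin: centre of its underside
- jar: bystander: open glass jar 68 mm across, 85 mm high, right of the console. Origin: centre of its underside
- screwdriver: bystander: screwdriver 160 mm long, lying in front of the keys. Origin: about its middle
- tape: bystander: roll of tape 80 mm across, 18 mm high, left of the tray. Origin: centre of its underside
- cooler: bystander: copper cooler about 50 x 105 x 19 mm, behind the console. Origin: under its fin block
- board: bystander: small green circuit board 36 x 110 mm, 8 mm high, behind the console. Origin: centre of its underside
- wrench: bystander: wrench 140 mm long, lying beyond the tray. Origin: about its middle
- round_press (a joint): how far the cap of key_round is pressed, in m: 0 sprung up, 0.007 at its stop; from 0.0055 on it counts as fully home
- square_press (a joint): how far the cap of key_square is pressed, in m: 0 sprung up, 0.007 at its stop; from 0.0055 on it counts as fully home
- bar_press (a joint): how far the cap of key_bar is pressed, in m: 0 sprung up, 0.007 at its stop; from 0.0055 on it counts as fully home
- cross_press (a joint): how far the cap of key_cross is pressed, in m: 0 sprung up, 0.007 at its stop; from 0.0055 on it counts as fully home
Not all that is in view belongs to the job. Leave any green or turquoise look-alike of the drive alone. Of the things that look like the tray, take the one that is farthest to the robot's right at the start.

How it is judged (in metres and radians):
On the way, in this order (a step that is already met when the one before it is completed fails the run):
1. the round key fully home, alone, with the drive still in its bay (value of joint round_press above 0.0055 m and value of joint each of square_press, bar_press, cross_press below 0.002 m and x of drive in the frame of console above -0.03 m), for 0.03 s.
2. all keys sprung back up, with the drive still in its bay (value of joint each of round_press, square_press, bar_press, cross_press below 0.0015 m and x of drive in the frame of console above -0.03 m), for 0.05 s.
3. the square key fully home, alone, with the drive still in its bay (value of joint square_press above 0.0055 m and value of joint each of round_press, bar_press, cross_press below 0.002 m and x of drive in the frame of console above -0.03 m), for 0.03 s.
4. all keys sprung back up, with the drive still in its bay (all of step 2), for 0.05 s.
5. the long bar key fully home, alone, with the drive still in its bay (value of joint bar_press above 0.0055 m and value of joint each of round_press, square_press, cross_press below 0.002 m and x of drive in the frame of console above -0.03 m), for 0.03 s.
6. all keys sprung back up, with the drive still in its bay (all of step 4), for 0.05 s.
7. the ejector slide pushed to its stop, so that it has pushed the drive out of the bay by 40 mm or more, with no finger on the drive (value of joint ejector above 0.046 m and x of drive in the frame of console below -0.065 m and contact force between the fingers and drive below 0.1 N and value of joint each of round_press, square_press, bar_press, cross_press below 0.0015 m), for 0.03 s.
8. the ejector slide sprung back, the drive still resting on the dock's runway (value of joint ejector below 0.004 m and distance between drive and console below 0.16 m), for 0.03 s.
At the end, for the whole second after the job is handed in: The drive lies flat at rest on the floor of the tray, released; all four keys are up (within 1.5 mm) and the ejector slide is back at rest (within 4 mm) (z of drive in the frame of tray between 0.003 and 0.008 m and angle between drive's own z axis and vertical below 0.08 rad and x of drive in the frame of tray between -0.06 and 0.06 m and y of drive in the frame of tray between -0.06 and 0.06 m and linear speed of drive below 0.02 m/s and value of joint ejector below 0.004 m and value of joint each of round_press, square_press, bar_press, cross_press below 0.0015 m); the robot touches nothing.
It fails at once if the cross-shaped key pressed (more than 3 mm) (value of joint cross_press above 0.003 m).
It fails at once if a key pressed with more than 40 N (contact force between the fingers and key_round above 40 N or contact force between the fingers and key_square above 40 N or contact force between the fingers and key_bar above 40 N or contact force between the fingers and key_cross above 40 N).
It fails at once if the drive let go above the tray (more than 15 mm over its floor) or tipped by more than 45 degrees ((horizontal distance between drive and tray below 0.1 m and contact force between the fingers and drive below 0.05 N and z of drive in the frame of tray above 0.02 m) or angle between drive's own z axis and vertical above 0.785 rad).
It fails at once if a bystander moved by more than 30 mm (distance of any of jar, screwdriver, tape, cooler, board, wrench from where it was at the start of the episode above 0.03 m).
It also fails if it takes over 58 s, if anything falls off the work surface, if the arm or the gripper's body presses on something with over 40 N, if the wrist force passes 120 N, or if a joint passes its speed limit or range.

## Robot

A 6-joint arm with a two-finger parallel gripper is mounted at the origin on the work surface. World frame = base frame: x ahead of the robot, y to its left, z up, the work surface at z = 0. Lengths are in m, angles in degrees, forces in N, time in s.
With the tool pointing down it reaches from about 0.3 to 0.775 m from the base axis. Payload 14.6 kg.
Tool frame: the origin (TCP) lies midway between the tips of the shut fingers; the grasp point (between the pads) lies 19 mm behind it (bot.grip_depth is the distance from the TCP to the grasp point, in m); z points along the fingers, x is the direction in which the jaws open and shut, and the axes are right-handed (so a half turn about z gives the same grasp; the last joint's range is limited). The gripper opens to 94 mm and grips with 3 to 60 N. Pads are 16 mm wide; open, the fingers measure 119 mm over their backs; the gripper's body (75 mm by 177 mm) begins 78 mm behind the grasp point.
Start: joints at [-76.925, 17.183, 87.147, -0, 75.671, -3.816], TCP at [0.16, -0.526, 0.175] pointing down, gripper open.
Joint ranges: [-173.82, 173.82], [-45.26, 126.66], [13.44, 144.39], [-59.66, 239.66], [0, 175.72], [-146.38, 146.38]. Speed limits (degrees/s): [127.2, 127.2, 147.25, 180, 180, 180].

## Interface

Orientations are given as a 3x3 rotation matrix whose columns are the frame's x, y, z axes.
In Python, from station import readout, camera, finish_job, bot gives the robot as it stands. The module is installed in compiled form; this text tells all that it offers.
- The arm moves only by the shell command python3 -m handwheel 'ROWS' [OPENING]. ROWS is JSON, a list that holds one entry, the list of rows, each a list of 4 numbers: the shift along the tool's x, y, z in m, then the turn about the tool's z in rad. In form: [[[x, y, z, yaw], ...]]. A call has 1 to 10 rows; each row shifts and turns the commanded pose from where the row before left it, along the tool's axes as they then stand; what a row does not reach is not made up. A row lasts 1/12 s, in which the tool goes at most 41.7 mm and 7.16 degrees, less where a joint would pass 70% of its speed; a pose out of reach is approached as far as the arm can. A call with a gripper value outside its range is refused whole. OPENING is the opening, from -1 (shut) to 1 (fully open), set as the call begins (- or left out, the last holds). The fingers move at their own pace and stop on an object; the grip force is fixed at half the most. Time passes only in rows, so rows that do not move let the fingers close. It gives the time, the measured TCP pose, the force and the opening at its end, in the units of the state.
- readout.sense(): the state, without advancing time (a new reading comes with each control period).
- camera(name): name is "side" or "top"; returns a dict with "image" (420x560x3 uint8, red, green, blue), "range_z" (420x560 float32, m along the optical axis (not along the pixel's ray), 0 where there is no reading), "camera_matrix" (3x3 intrinsics, pixels), "eye" and "rotation" of the camera in the world. Camera axes: x right, y down, z forward; pixel columns grow to the right and rows downward; lengths in m; the calibration is good to about 2 mm. A picture is of the moment at which its call begins.
- finish_job(): hands the job in, once; it reports no verdict.
The state is a dict: "time": time; "joints": joint angles; "dq": joint speeds; "effort": joint torques, N m; "tool_pos": TCP position; "tool_rot": TCP orientation; "force": force on the tool from outside, world axes, zero at the start; "moment": the same for the moment, N m; "opening": finger opening in m.
Only numpy, scipy, OpenCV 4.12 (cv2) and the standard library are available. Lean on these libraries where they do the work, as an engineer would, in place of code of your own. Each camera call takes 0.05 s, during which the arm holds its last target. There are 200 camera calls.

## Working session

There is one attempt and no reset: what is moved stays moved. The work goes in short steps, Python scripts to look and compute and a shell command to move; the robot and the scene stay as the last step left them, time stands still between calls to the robot, and variables do not carry over. Pictures are saved under pics/ and viewed, about 8 in all and at most 12, crops included, and the job is handed in when it is done.

```bash
mkdir -p pics; python3 - <<'E'
from station import readout,camera,bot
import cv2,numpy as np
s=readout.sense();print({k:np.round(v,3).tolist() for k,v in s.items()},bot.grip_depth)
for n in("top","side"):
    c=camera(n);cv2.imwrite(f"pics/{n}0.png",c["image"][:,:,::-1]);np.savez(f"{n}0.npz",**c)
    print(n,c["camera_matrix"].round(1).tolist(),np.round(c["eye"],4),np.round(c["rotation"],4).tolist(),(c["range_z"]>0).mean())
E
```

```text
{'time': 0.0, 'joints': [-76.925, 17.213, 87.181, 0.0, 75.67, -3.817], 'dq': [0.011, -0.03, 0.005, 0.072, -0.006, 0.011], 'effort': [0.003, -53.18, -35.273, 0.071, 0.024, -0.0], 'tool_pos': [0.16, -0.526, 0.175], 'tool_rot': [[0.291, -0.957, -0.0], [-0.957, -0.291, 0.001], [-0.001, -0.0, -1.0]], 'force': [-0.138, 0.186, 1.016], 'moment': [-0.039, 0.002, 0.036], 'opening': 0.094} 0.0188
top [[445.8, 0.0, 280.1], [0.0, 445.8, 212.0], [0.0, 0.0, 1.0]] [0.3685 0.0819 1.1738] [[0.0298, -0.9897, 0.1397], [-0.9992, -0.0334, -0.0238], [0.0282, -0.1389, -0.9899]] 0.9958035714285715
side [[401.4, 0.0, 274.7], [0.0, 401.4, 208.9], [0.0, 0.0, 1.0]] [0.273  0.795  0.8379] [[-0.9542, -0.2031, 0.2195], [-0.2985, 0.6923, -0.657], [-0.0185, -0.6924, -0.7213]] 0.9959566326530612
```

View pics/top0.png

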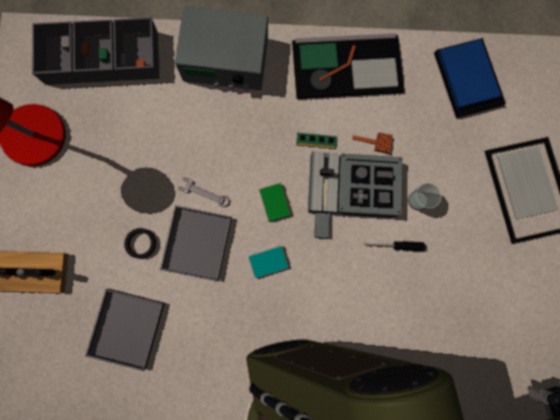

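View pics/side0.png

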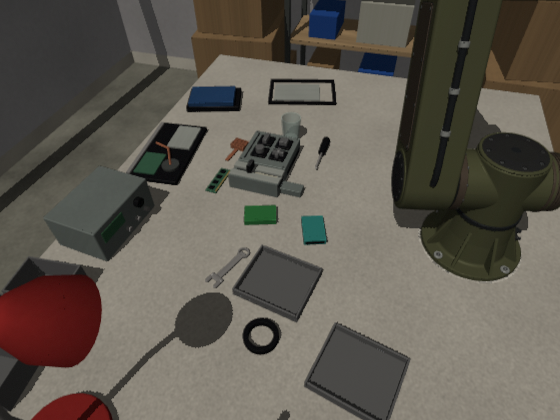

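The top view shows the console at about (355,185). There are two tray-like things, at (197,243) and (127,328). The first is farther to the robot's right (image right = -y), with the tape to its left and the wrench beyond, so it's the one meant. The drive look-alikes are green (276,202) and turquoise (269,262). Next come an enlarged crop and the measurements.

```bash
cat > h.py <<'E'
import numpy as np,cv2
def cloud(c):
    K=c["camera_matrix"];z=c["range_z"];v,u=np.mgrid[:420,:560]
    P=np.stack([(u-K[0,2])/K[0,0]*z,(v-K[1,2])/K[1,1]*z,z],-1)
    return P@np.array(c["rotation"]).T+c["eye"]
def px(c,p):
    K=c["camera_matrix"];q=(np.atleast_2d(p)-c["eye"])@np.array(c["rotation"]);return (q[:,:2]/q[:,2:])*[K[0,0],K[1,1]]+[K[0,2],K[1,2]]
def ray(c,u,v,h):
    K=c["camera_matrix"];d=np.array(c["rotation"])@[(u-K[0,2])/K[0,0],(v-K[1,2])/K[1,1],1];e=np.array(c["eye"]);return e+d*(h-e[2])/d[2]
E
python3 - <<'E'
from h import *
T=dict(np.load("top0.npz"));S=dict(np.load("side0.npz"))
for n,c in(("top",T),("side",S)):
    P=cloud(c);x,y,z=P[...,0],P[...,1],P[...,2]
    # console region: seeded from top picture
    m0=ray(T,355,185,.05)
    near=np.hypot(x-m0[0],y-m0[1])<.19
    print(n,"guess",m0.round(3))
    deck=near&(abs(z-.05)<.004)
    k=cv2.connectedComponentsWithStats(deck.astype(np.uint8),connectivity=8)
    i=1+np.argmax(k[2][1:,4]); 
    pts=P[near&(z>.044)&(z<.056)][:,:2]
    r=cv2.minAreaRect((pts*1000).astype(np.float32));print("deck rect",np.round(r[0],1),np.round(r[1],1),round(r[2],2),"z med",np.median(z[deck]).round(4),len(pts))
    g=ray(T,197,243,.01);nt=np.hypot(x-g[0],y-g[1])<.13
    pts=P[nt&(z>.012)&(z<.03)][:,:2]
    r=cv2.minAreaRect((pts*1000).astype(np.float32));print("tray rect",np.round(r[0],1),np.round(r[1],1),round(r[2],2),"rim z",np.percentile(z[nt],[95,98]).round(4),"floor",np.median(z[np.hypot(x-g[0],y-g[1])<.04]).round(4))
    h=np.clip((z-.0)/.1,0,1)
im=T["image"][140:250,295:450,::-1];a=cv2.resize(im,None,fx=5,fy=5,interpolation=cv2.INTER_CUBIC);a=cv2.convertScaleAbs(a,alpha=1.7)
cv2.imwrite("pics/crop.png",a)
E
```

```text
top guess [ 0.604 -0.136  0.05 ]
deck rect [ 608.3 -173.2] [304.4 155.5] 88.25 z med 0.0497 3764
tray rect [448.3 294.7] [204.3 169.7] 80.5 rim z [0.0221 0.0249] floor 0.0043
side guess [ 0.604 -0.136  0.05 ]
deck rect [ 610.6 -164.1] [293.3 158.3] 88.18 z med 0.0493 1784
tray rect [450.3 295.1] [201.5 171.4] 80.47 rim z [0.0227 0.0243] floor 0.0042
```

View pics/crop.png

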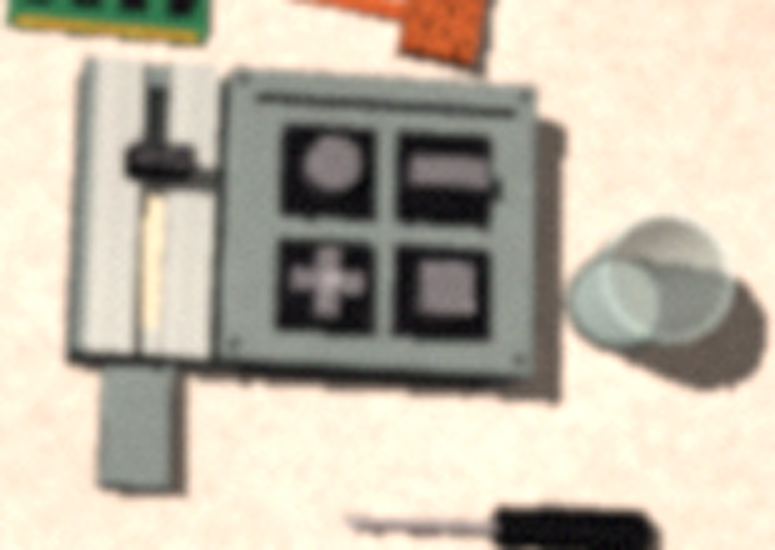

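The crop shows round at upper left (330,162), bar at upper right (448,170), cross at lower left (328,280) and square at lower right (447,288). The knob is at (160,162) and the runway at (140,430). Next I refine the poses with connected components, leaving out the jar and wrench.

```bash
python3 - <<'E'
from h import *
T=dict(np.load("top0.npz"));S=dict(np.load("side0.npz"))
def comp(m,u,v):
    n,l,st,ce=cv2.connectedComponentsWithStats(m.astype(np.uint8));w=l[m&(abs(np.arange(560)[None]-u)<25)&(abs(np.arange(420)[:,None]-v)<25)]
    return l==np.bincount(w).argmax()
for n,c in(("top",T),("side",S)):
    P=cloud(c);x,y,z=P[...,0],P[...,1],P[...,2]
    u,v=px(c,[.604,-.13,.05])[0]
    m=comp((abs(z-.05)<.006)&(abs(x-.61)<.13)&(y>-.275+0*y),u,v)
    # fill keys by any higher pt inside; erode nothing
    q=P[m][:,:2];q=q[q[:,1]>-.262] if 0 else q
    r=cv2.minAreaRect((q*1000).astype(np.float32));print(n,"deck",np.round(r,2) if 0 else r,)
    print("  y hist ends",np.percentile(q[:,1],[0,.2,1,99,99.8,100]).round(4),"x",np.percentile(q[:,0],[0,.2,1,99,99.8,100]).round(4))
    # tray
    u,v=px(c,[.448,.295,.005])[0]
    rim=comp((z>.0155)&(z<.03)&(np.hypot(x-.44,y-.29)<.14)&(x<.56),*px(c,[.448,.215,.025])[0])
    fl=comp((z<.0095)&(z>.0025)&(np.hypot(x-.44,y-.29)<.1),u,v)
    for k,mm in(("rim",rim),("floor",fl)):
        r=cv2.minAreaRect((P[mm][:,:2]*1000).astype(np.float32));print("  tray",k,np.round(r[0],1),np.round(r[1],1),round(r[2],1),np.median(z[mm]).round(4))
    rw=(abs(z-.022)<.004)&(abs(x-.50)<.03)&(abs(y+.08)<.05)
    print("  runway",P[rw].mean(0).round(4) if rw.any() else 0, np.percentile(P[rw][:,1],[2,98]).round(4))
    kn=(z>.072)&(z<.09)&(abs(x-.63)<.06)&(abs(y+.08)<.04)
    print("  knob",P[kn].mean(0).round(4),kn.sum(),np.ptp(P[kn],0).round(3))
    cap=(z>.064)&(z<.08)&(abs(x-.61)<.08)&(y<-.12)&(y>-.27)
    N,l,st,ce=cv2.connectedComponentsWithStats(cap.astype(np.uint8))
    for i in range(1,N):
        if st[i,4]>20:
            a=P[l==i];r=cv2.minAreaRect((a[:,:2]*1000).astype(np.float32));print("  cap",np.round(r[0],1),np.round(r[1],1),round(r[2],1),"z",np.median(a[:,2]).round(4),st[i,4])
E
```

```text
top deck ((608.1088256835938, -178.3056640625), (163.06466674804688, 155.51124572753906), 88.28327941894531)
  y hist ends [-0.26   -0.2596 -0.2585 -0.0978 -0.096  -0.0957] x [0.5288 0.5297 0.5314 0.6844 0.6865 0.6871]
  tray rim [443.8 268.2] [150.6 169.7] 80.4 0.0236
  tray floor [444.1 269.7] [139.1 160.2] 80.5 0.0049
  runway [ 0.5004 -0.056   0.0216] [-0.0742 -0.0384]
  knob [ 0.6298 -0.0593  0.0802] 78 [0.015 0.031 0.012]
  cap [ 630.9 -148.9] [26.7 26.7] 33.1 z 0.0738 100
  cap [ 629.6 -208.1] [15.1 38.8] 1.1 z 0.0716 99
  cap [ 571.8 -146.5] [28.8 30.3] 40.1 z 0.0694 104
  cap [ 569.8 -206.5] [25.3 25.9] 88.8 z 0.0705 113
side deck ((611.3472900390625, -139.71640014648438), (244.46299743652344, 158.2728729248047), 88.1849136352539)
  y hist ends [-0.2612 -0.2582 -0.2548 -0.0186 -0.0165 -0.0153] x [0.5301 0.5314 0.5333 0.6874 0.6906 0.6932]
  tray rim [446.3 270.8] [152.4 171.3] 80.5 0.0227
  tray floor [447.6 264.1] [134.1 157.5] 80.4 0.0045
  runway [ 0.4997 -0.0525  0.0212] [-0.0717 -0.0353]
  knob [ 0.6308 -0.0545  0.0787] 50 [0.014 0.033 0.011]
  cap [ 631.2 -205.4] [15.7 39.2] 2.4 z 0.0712 49
  cap [ 571.4 -202.8] [26.9 25.3] 88.2 z 0.0697 56
  cap [ 633.3 -145.5] [25.5 24.3] 19.6 z 0.0729 59
  cap [ 572.7 -143. ] [29.1 30.9] 45.1 z 0.0691 62
```

Both views agree. The console origin is about (0.603,-0.122) with yaw -1.7°, and the key spacing and caps fit (cap tops about 0.074 round, 0.070 square, 0.0715 bar). The tray is at (0.445,0.269). I move to hover over the round key with the jaws shut.

```bash
cat >> h.py <<'E'
TH=np.radians(-1.7);CX=np.array([np.cos(TH),np.sin(TH),0]);CY=np.array([-np.sin(TH),np.cos(TH),0]);O=np.array([.6029,-.1218,0])
W=lambda x,y,z:O+CX*x+CY*y+np.array([0,0,z])
def go(p):
    from station import readout
    s=readout.sense();R=np.array(s["tool_rot"]);t=np.array(s["tool_pos"])
    print("t",s["time"],"tcp",t.round(4),"tool-x ang",np.degrees(np.arctan2(R[1,0],R[0,0])).round(2),"want",round(np.degrees(TH)-90,2),"F",np.round(s["force"],1),"open",round(s["opening"],4))
    d=t-O;print("console xyz",(d@CX).round(4),(d@CY).round(4),t[2].round(4),"tool shift to go",(R.T@(np.array(p)-t)).round(4))
E
python3 -m handwheel '[[[0,0,0,0.108],[0,0,0,0.108],[0,0,0,0.108],[-0.02,-0.023,0,0],[-0.02,-0.023,0,0],[-0.02,-0.023,0,0],[-0.02,-0.023,0,0],[-0.02,-0.023,0,0],[-0.02,-0.023,0,0],[-0.02,-0.023,0,0]]]' -1
python3 -m handwheel '[[[-0.02,-0.023,0,0],[-0.02,-0.023,0,0],[-0.02,-0.023,0,0],[-0.02,-0.023,0,0],[-0.02,-0.023,0,0],[-0.02,-0.023,0,0],[-0.02,-0.023,0,0],[-0.02,-0.023,0,0],[-0.02,-0.023,0,0],[0,0,0,0]]]'
python3 -c "from h import *;go(W(.03,-.024,.085))"
```

```text
time: 0.93
tool_pos: [0.3257, -0.3898, 0.1749]
tool_rot: [[-0.029, -1.0, -0.0], [-1.0, 0.029, 0.0], [-0.0, 0.0, -1.0]]
force: [0.4, -0.6, 0.2]
opening: 0.0308
time: 1.77
tool_pos: [0.5396, -0.2139, 0.1744]
tool_rot: [[-0.026, -1.0, -0.0], [-1.0, 0.026, 0.001], [-0.001, 0.0, -1.0]]
force: [-0.1, -0.2, -1.3]
opening: 0.0004
t 1.7667 tcp [ 0.5396 -0.2139  0.1744] tool-x ang -91.48 want -91.7 F [-0.1 -0.2 -1.3] open 0.0004
console xyz -0.0605 -0.0939 0.1744 tool shift to go [-0.0695 -0.0908  0.0894]
```

```bash
python3 -m handwheel '[[[-0.0174,-0.0227,0,0],[-0.0174,-0.0227,0,0],[-0.0174,-0.0227,0,0.004],[-0.0174,-0.0227,0,0],[0,0,0.022,0],[0,0,0.022,0],[0,0,0.022,0],[0,0,0.018,0],[0,0,0,0]]]'
python3 -c "from h import *;go(W(.03,-.024,.076))"
```

```text
time: 2.52
tool_pos: [0.6277, -0.15, 0.0867]
tool_rot: [[-0.033, -0.999, -0.006], [-0.999, 0.033, 0.002], [-0.002, 0.006, -1.0]]
force: [-0.3, -0.1, -0.7]
opening: 0.0005
t 2.5167 tcp [ 0.6277 -0.15    0.0867] tool-x ang -91.91 want -91.7 F [-0.3 -0.1 -0.7] open 0.0005
console xyz 0.0257 -0.0275 0.0867 tool shift to go [-0.0035 -0.0044  0.0107]
```

```bash
python3 -m handwheel '[[[-0.0035,-0.0044,0.002,0],[0,0,0.003,0],[0,0,0.003,0],[0,0,0.002,0],[0,0,0.002,0],[0,0,0.002,0],[0,0,0,0],[0,0,0,0]]]' | grep -E "pos|force"
python3 -m handwheel '[[[0,0,0.001,0],[0,0,0,0]]]' | grep -E "pos|force"
python3 -m handwheel '[[[0,0,0.001,0],[0,0,0,0]]]' | grep -E "pos|force"
```

```text
tool_pos: [0.6343, -0.147, 0.0771]
force: [-0.4, -0.3, -0.3]
tool_pos: [0.6344, -0.147, 0.076]
force: [-0.5, -0.1, -0.3]
tool_pos: [0.6343, -0.1469, 0.0749]
force: [-0.7, -0.0, 0.1]
```

```bash
for i in 1 2; do python3 -m handwheel '[[[0,0,0.001,0],[0,0,0,0]]]' | grep -E "pos|force"; done
python3 -m handwheel '[[[0,0,0.001,0],[0,0,0.001,0],[0,0,0,0]]]' | grep -E "pos|force"
python3 -m handwheel '[[[0,0,0.001,0],[0,0,0,0]]]' | grep -E "pos|force"
```

```text
tool_pos: [0.6343, -0.147, 0.0739]
force: [-0.9, 0.5, 0.7]
tool_pos: [0.6343, -0.1469, 0.0728]
force: [0.2, 0.0, -1.3]
tool_pos: [0.6343, -0.1469, 0.0708]
force: [-0.3, -0.0, -0.4]
tool_pos: [0.6343, -0.147, 0.0699]
force: [-0.8, -0.5, -0.6]
```

```bash
for i in 1 2; do python3 -m handwheel '[[[0,0,0.001,0],[0,0,0,0]]]' | grep -E "pos|force"; done
python3 - <<'E'
from h import *
from station import camera
for n in("top","side"):
    c=camera(n);cv2.imwrite(f"pics/{n}1.png",c["image"][:,:,::-1]);u,v=px(c,W(.03,-.024,.07))[0].astype(int)
    a=c["image"][v-60:v+60,u-80:u+80,::-1];cv2.imwrite(f"pics/z{n}.png",cv2.convertScaleAbs(cv2.resize(a,None,fx=2.5,fy=2.5,interpolation=cv2.INTER_CUBIC),alpha=1.7))
a=np.hstack([cv2.imread("pics/zside.png"),cv2.imread("pics/ztop.png")]);cv2.imwrite("pics/z1.png",a)
E
```

```text
tool_pos: [0.6343, -0.147, 0.0689]
force: [-0.5, 0.5, 0.8]
tool_pos: [0.6343, -0.147, 0.0679]
force: [0.7, -0.1, 0.2]
```

View pics/z1.png

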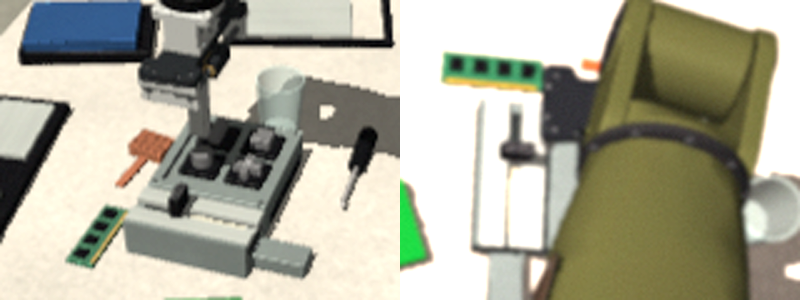

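The side crop shows the finger tip at about (207,135), above or beyond the round cap at (202,155), not on it. So the reported TCP and the camera disagree, and I measure the finger in the depth image.

```bash
python3 - <<'E'
from h import *
from station import camera,readout
c=camera("side");np.savez("side1.npz",**c);P=cloud(c);S=np.load("side0.npz");P0=cloud(S)
t=np.array(readout.sense()["tool_pos"]);print(t,"tcp px",px(c,t),"cap px",px(c,[.632,-.147,.073]))
new=(np.abs(c["range_z"]-S["range_z"])>.01)&(np.hypot(P[...,0]-t[0],P[...,1]-t[1])<.08)
for lo in np.arange(.06,.16,.01):
    m=new&(P[...,2]>lo)&(P[...,2]<lo+.01)
    if m.sum()>3:
        a=P[m];v,u=np.nonzero(m);print(lo.round(2),m.sum(),"x",np.percentile(a[:,0],[5,95]).round(3),"y",np.percentile(a[:,1],[5,50,95]).round(3),"px u",u.min(),u.max(),"v",v.min(),v.max())
E
```

```text
[ 0.63436149 -0.14695884  0.06806203] tcp px [[258.85056363 147.27256781]] cap px [[259.4977558  146.11899686]]
0.1 15 x [0.623 0.642] y [-0.151 -0.14  -0.136] px u 255 262 v 136 140
0.11 23 x [0.624 0.64 ] y [-0.154 -0.136 -0.132] px u 254 262 v 133 138
0.12 26 x [0.624 0.642] y [-0.154 -0.136 -0.132] px u 254 262 v 130 136
0.13 24 x [0.624 0.642] y [-0.16  -0.136 -0.133] px u 254 262 v 126 133
0.14 20 x [0.624 0.639] y [-0.157 -0.137 -0.133] px u 254 262 v 124 131
0.15 11 x [0.624 0.625] y [-0.159 -0.151 -0.133] px u 259 262 v 121 127
```

The depth image puts the real finger tip near z≈0.095–0.10 while the reported TCP is 0.068. That also explains why no force was felt. I keep feeling downward with small steps.

```bash
for i in 1 2 3 4 5; do python3 -m handwheel '[[[0,0,0.001,0],[0,0,0.001,0],[0,0,0,0]]]' | grep -E "pos|force"; done; python3 - <<'E'
from h import *
from station import camera,readout
c=camera("side");np.savez("side2.npz",**c);P=cloud(c);S=np.load("side0.npz")
t=np.array(readout.sense()["tool_pos"])
new=(np.abs(c["range_z"]-S["range_z"])>.006)&(np.hypot(P[...,0]-t[0],P[...,1]-t[1])<.03)&(P[...,2]>.055)
a=P[new];i=a[:,2].argsort();print(t,a[i[:10]].round(4).tolist())
a=c["image"][100:190,200:320,::-1];cv2.imwrite("pics/z2.png",cv2.convertScaleAbs(cv2.resize(a,None,fx=6,fy=6,interpolation=cv2.INTER_CUBIC),alpha=1.7))
E
```

```text
tool_pos: [0.6342, -0.1469, 0.0658]
force: [0.7, 0.1, -0.1]
tool_pos: [0.6342, -0.1469, 0.0638]
force: [-0.5, -0.7, 0.1]
tool_pos: [0.6343, -0.1469, 0.0618]
force: [-0.3, -0.2, 0.8]
tool_pos: [0.6343, -0.147, 0.0598]
force: [0.0, 1.0, 0.2]
tool_pos: [0.6342, -0.1469, 0.0578]
force: [0.2, 0.2, 0.4]
[ 0.63428717 -0.14694887  0.05790261] [[0.6322, -0.131, 0.0581], [0.6368, -0.1347, 0.0582], [0.6517, -0.1301, 0.0584], [0.6525, -0.1233, 0.0595], [0.6298, -0.1244, 0.0596], [0.6151, -0.159, 0.0604], [0.6413, -0.1389, 0.0619], [0.6306, -0.128, 0.0684], [0.6456, -0.1429, 0.0697], [0.6249, -0.152, 0.0866]]
```

View pics/z2.png

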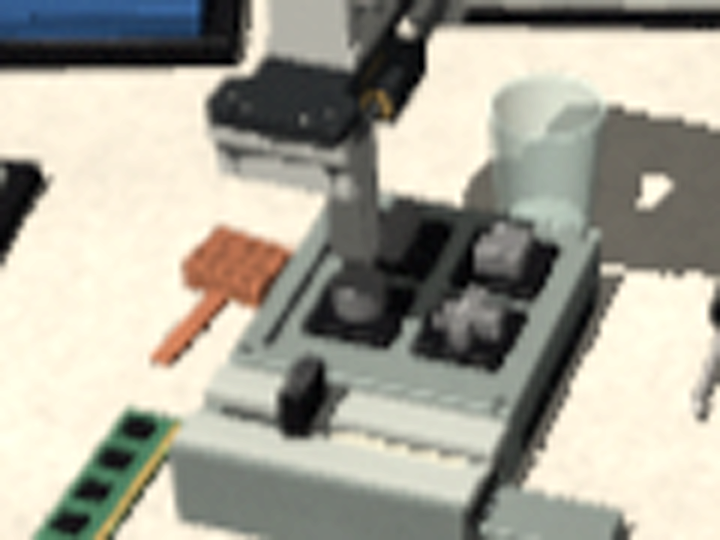

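The tip at (357,262) is still about 13 mm over the round cap (357,300), and no key has been touched. I continue down.

```bash
for i in 1 2 3 4 5; do python3 -m handwheel '[[[0,0,0.001,0],[0,0,0.001,0],[0,0,0,0]]]' | grep -E "pos|force"; done
```

```text
tool_pos: [0.6343, -0.147, 0.0558]
force: [-0.0, -0.4, -0.1]
tool_pos: [0.6343, -0.147, 0.0538]
force: [0.5, -0.2, 0.4]
tool_pos: [0.6343, -0.1469, 0.0518]
force: [0.1, -0.3, -0.2]
tool_pos: [0.6343, -0.1469, 0.0498]
force: [-0.3, 0.7, 0.1]
tool_pos: [0.6342, -0.147, 0.0478]
force: [0.2, -0.2, -0.4]
```

```bash
for i in 1 2 3 4 5 6; do python3 -m handwheel '[[[0,0,0.001,0],[0,0,0,0]]]' | grep -E "pos|force"; done
```

```text
tool_pos: [0.6343, -0.147, 0.0469]
force: [-0.7, 0.9, 0.3]
tool_pos: [0.6343, -0.1469, 0.0458]
force: [0.2, -0.2, 0.0]
tool_pos: [0.6343, -0.1469, 0.0448]
force: [-0.6, -0.9, -0.5]
tool_pos: [0.6344, -0.147, 0.0441]
force: [-0.8, 1.5, 2.7]
tool_pos: [0.6344, -0.147, 0.0431]
force: [-0.4, 0.5, 3.1]
tool_pos: [0.6344, -0.147, 0.0421]
force: [-1.7, 0.7, 4.4]
```

Contact came at a reported z of about 0.0445, so the true tip is about 29 mm above the reported TCP (the cap measured at 0.0735). I press it home.

```bash
python3 -m handwheel '[[[0,0,0.001,0],[0,0,0.001,0],[0,0,0.001,0],[0,0,0,0]]]' | grep -E "pos|force";for i in 1 2 ; do python3 -m handwheel '[[[0,0,0.001,0],[0,0,0,0]]]' | grep -E "pos|force"; done
```

```text
tool_pos: [0.6344, -0.147, 0.039]
force: [-1.6, 0.3, 7.0]
tool_pos: [0.6344, -0.147, 0.0382]
force: [-2.0, 0.3, 6.1]
tool_pos: [0.6345, -0.147, 0.0376]
force: [-3.3, 1.7, 7.4]
```

```bash
python3 -m handwheel '[[[0,0,0.0005,0],[0,0,0,0],[0,0,0,0]]]' | grep -E "pos|force";python3 -m handwheel '[[[0,0,0.0005,0],[0,0,0,0],[0,0,0,0]]]' | grep -E "pos|force"
```

```text
tool_pos: [0.6345, -0.147, 0.0375]
force: [-4.1, 1.4, 11.6]
tool_pos: [0.6346, -0.147, 0.0374]
force: [-6.1, 1.0, 15.5]
```

```bash
python3 -m handwheel '[[[0,0,-0.007,0],[0,0,-0.014,0],[0,0,-0.014,0],[0.02,0.0208,0,0],[0.02,0.0208,0,0],[0.02,0.0208,0,0],[0,0,0,0],[0,0,0,0]]]' | grep -E "pos|force"; python3 -c "from h import *;go(W(-.03,-.084,.047))"
```

```text
tool_pos: [0.5694, -0.2057, 0.0709]
force: [-0.1, -0.2, -0.5]
t 10.1333 tcp [ 0.5694 -0.2057  0.0709] tool-x ang -92.01 want -91.7 F [-0.1 -0.2 -0.5] open 0.0005
console xyz -0.031 -0.0849 0.0709 tool shift to go [-0.0009 -0.001   0.0239]
```

```bash
python3 -m handwheel '[[[-0.0009,-0.001,0.008,0],[0,0,0.008,0],[0,0,0.008,0],[0,0,0.002,0],[0,0,0.002,0],[0,0,0,0]]]' | grep -E "pos|force";for i in 1 2 3 4; do python3 -m handwheel '[[[0,0,0.001,0],[0,0,0,0]]]' | grep -E "pos|force"; done
```

```text
tool_pos: [0.571, -0.2037, 0.0424]
force: [-0.1, -0.1, -0.8]
tool_pos: [0.5712, -0.204, 0.0422]
force: [0.5, 0.8, -0.5]
tool_pos: [0.5711, -0.204, 0.0411]
force: [0.3, 0.4, -1.0]
tool_pos: [0.5711, -0.2041, 0.0402]
force: [-0.7, 0.5, 2.7]
tool_pos: [0.5711, -0.204, 0.0391]
force: [0.3, 0.6, 2.9]
```

Contact is at about 0.0408, as predicted, so the stop should be near 0.0338.

```bash
python3 -m handwheel '[[[0,0,0.001,0],[0,0,0.001,0],[0,0,0.001,0],[0,0,0.001,0],[0,0,0.001,0],[0,0,0,0]]]' | grep -E "pos|force";for i in 1 2; do python3 -m handwheel '[[[0,0,0.0005,0],[0,0,0,0],[0,0,0,0]]]' | grep -E "pos|force"; done
```

```text
tool_pos: [0.5711, -0.2041, 0.0341]
force: [-0.9, 1.6, 7.0]
tool_pos: [0.5712, -0.2041, 0.034]
force: [-2.0, 1.2, 6.9]
tool_pos: [0.5712, -0.2041, 0.0339]
force: [-3.9, 2.4, 11.3]
```

```bash
python3 -m handwheel '[[[0,0,-0.007,0],[0,0,-0.014,0],[0,0,-0.014,0],[0,-0.0198,0,0],[0,-0.0198,0,0],[0,-0.0198,0,0],[0,0,0,0],[0,0,0,0]]]' | grep -E "pos|force"; python3 -c "from h import *;go(W(.03,-.084,.0435))"
```

```text
tool_pos: [0.6303, -0.2057, 0.067]
force: [-0.6, 0.2, 0.4]
t 12.9667 tcp [ 0.6303 -0.2057  0.067 ] tool-x ang -91.88 want -91.7 F [-0.6  0.2  0.4] open 0.0006
console xyz 0.0298 -0.0831 0.067 tool shift to go [ 0.001  -0.0002  0.0235]
```

Bar contact is expected near 0.042.

```bash
python3 -m handwheel '[[[0.001,0,0.008,0],[0,0,0.008,0],[0,0,0.004,0],[0,0,0.002,0],[0,0,0,0],[0,0,0,0]]]' | grep -E "pos|force";for i in 1 2 3 4; do python3 -m handwheel '[[[0,0,0.001,0],[0,0,0,0]]]' | grep -E "pos|force"; done
```

```text
tool_pos: [0.6303, -0.207, 0.0461]
force: [-0.3, 0.3, 0.9]
tool_pos: [0.6304, -0.207, 0.0452]
force: [-0.3, 0.8, -0.2]
tool_pos: [0.6304, -0.2069, 0.044]
force: [0.9, 0.3, -0.4]
tool_pos: [0.6303, -0.207, 0.0429]
force: [0.4, -0.5, 0.4]
tool_pos: [0.6304, -0.207, 0.0421]
force: [-0.2, -0.2, 2.7]
```

```bash
python3 -m handwheel '[[[0,0,0.001,0],[0,0,0.001,0],[0,0,0.001,0],[0,0,0.001,0],[0,0,0.001,0],[0,0,0.001,0],[0,0,0,0],[0,0,0,0]]]' | grep -E "pos|force";for i in 1 2; do python3 -m handwheel '[[[0,0,0.0005,0],[0,0,0,0],[0,0,0,0]]]' | grep -E "pos|force"; done
```

```text
tool_pos: [0.6305, -0.207, 0.0363]
force: [-3.2, 0.2, 7.2]
tool_pos: [0.6305, -0.207, 0.0359]
force: [-2.7, 0.5, 7.2]
tool_pos: [0.6305, -0.207, 0.0356]
force: [-2.7, 0.9, 8.2]
```

```bash
python3 -m handwheel '[[[0,0,0.0008,0],[0,0,0,0],[0,0,0,0]]]' | grep -E "pos|force"; python3 -m handwheel '[[[0,0,-0.007,0],[0,0,-0.014,0],[0,0,-0.014,0],[0,0,-0.014,0],[-0.03,-0.0048,0,0],[-0.03,-0.0048,0,0],[-0.03,-0.0048,0,0],[-0.03,-0.0048,0,0],[-0.03,-0.0048,0,0],[0,0,0,0]]]' | grep -E "pos|force"; python3 -c "from h import *;go(W(.054,.065,.033))"
```

```text
tool_pos: [0.6306, -0.207, 0.0355]
force: [-5.5, 2.1, 14.0]
tool_pos: [0.6599, -0.0529, 0.0837]
force: [0.2, -0.1, 0.1]
t 16.3833 tcp [ 0.6599 -0.0529  0.0837] tool-x ang -91.66 want -91.7 F [ 0.2 -0.1  0.1] open 0.0004
console xyz 0.055 0.0706 0.0837 tool shift to go [0.0056 0.001  0.0507]
```

```bash
python3 -m handwheel '[[[0.0056,0.001,0,0],[0,0,0.014,0],[0,0,0.014,0],[0,0,0.012,0],[0,0,0.006,0],[0,0,0.004,0],[0,0,0,0],[0,0,0,0]]]' | grep -E "pos|force"; python3 -m handwheel '[[[0,0.005,0,0],[0,0.003,0,0],[0,0.003,0,0],[0,0.003,0,0],[0,0,0,0]]]' | grep -E "pos|force"; python3 -c "from h import *;go(W(-.018,.065,.033))"
```

```text
tool_pos: [0.6583, -0.0638, 0.0337]
force: [-0.6, -0.7, -0.4]
tool_pos: [0.6441, -0.063, 0.0338]
force: [2.8, -1.0, 0.4]
t 17.4667 tcp [ 0.6441 -0.063   0.0338] tool-x ang -91.9 want -91.7 F [ 2.8 -1.   0.4] open 0.0005
console xyz 0.0395 0.06 0.0338 tool shift to go [-0.0048  0.0575  0.0008]
```

Knob contact is at console x 0.0395. I push 50 mm.

```bash
python3 -m handwheel '[[[-0.003,0.004,0,0],[-0.002,0.004,0,0],[0,0.004,0,0],[0,0.004,0,0],[0,0.004,0,0],[0,0.004,0,0],[0,0.004,0,0],[0,0.004,0,0],[0,0.004,0,0],[0,0.004,0,0]]]' | grep -E "pos|force"; python3 -m handwheel '[[[0,0.002,0,0],[0,0.002,0,0],[0,0.002,0,0],[0,0,0,0],[0,0,0,0]]]' | grep -E "pos|force";for i in 1 2 ; do python3 -m handwheel '[[[0,0.001,0,0],[0,0,0,0]]]' | grep -E "pos|force"; done; python3 -c "from h import *;go(W(-.018,.065,.033))"
```

```text
tool_pos: [0.6049, -0.0569, 0.0337]
force: [6.9, -2.4, -1.0]
tool_pos: [0.5993, -0.0567, 0.0337]
force: [7.8, -1.8, -2.2]
tool_pos: [0.5992, -0.0567, 0.0338]
force: [13.6, -2.3, -6.6]
tool_pos: [0.5991, -0.0567, 0.0339]
force: [21.1, -2.2, -8.9]
t 19.05 tcp [ 0.5991 -0.0567  0.0339] tool-x ang -91.9 want -91.7 F [21.1 -2.2 -8.9] open 0.0006
console xyz -0.0057 0.0649 0.0339 tool shift to go [-0.      0.0123  0.0008]
```

The stop is felt (21 N), but travel from contact reads only 45 mm. I check the knob and drive by camera.

```bash
cat > chk.py <<'E'
from h import *
from station import camera
import sys
for n in("side","top"):
    c=camera(n);np.savez(f"{n}_{sys.argv[1]}.npz",**c);P=cloud(c);Q=P-O;X,Y,z=Q@CX,Q@CY,P[...,2]
    for k,m in(("knob",(z>.066)&(z<.09)&(abs(Y-.065)<.025)&(X<.05)&(X>-.06)),("drive",(abs(z-.04)<.004)&(abs(Y-.065)<.04)&(X<-.072)&(X>-.19))):
        if m.sum()>5: print(n,k,m.sum(),"X",np.percentile(X[m],[1,50,99]).round(4),"Y",np.percentile(Y[m],[1,50,99]).round(4),"z",np.median(z[m]).round(4))
    u,v=px(c,W(-.05,.03,.05))[0].astype(int);a=c["image"][v-60:v+60,u-75:u+75,::-1]
    cv2.imwrite(f"pics/{n}_{sys.argv[1]}.png",cv2.convertScaleAbs(cv2.resize(a,None,fx=2.6,fy=2.6,interpolation=cv2.INTER_CUBIC),alpha=1.6))
cv2.imwrite(f"pics/c_{sys.argv[1]}.png",np.hstack([cv2.imread(f"pics/{n}_{sys.argv[1]}.png") for n in("side","top")]))
E
python3 chk.py ej
```

```text
side knob 100 X [-0.0303 -0.0198  0.0025] Y [0.0503 0.0748 0.0826] z 0.0795
side drive 225 X [-0.1176 -0.0957 -0.0728] Y [0.0349 0.0668 0.0953] z 0.0391
```

View pics/c_ej.png

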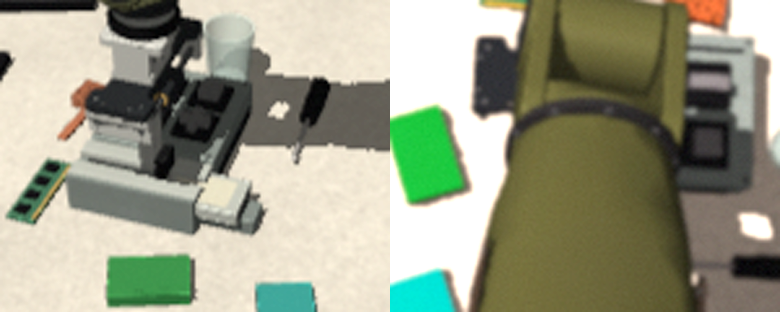

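The drive's front is at console x about -0.118 and its Y centre is 0.065, so it is roughly 49 mm out and the ejector is at its stop. I back off gently, then rise.

```bash
python3 -m handwheel '[[[0,-0.004,0,0],[0,-0.006,0,0],[0,-0.007,0,0],[0,-0.007,0,0],[0,-0.007,0,0],[0,-0.007,0,0],[0,-0.007,0,0],[0,-0.007,0,0],[0,-0.007,0,0],[0,0,0,0]]]' | grep -E "pos|force"; python3 -m handwheel '[[[0,0,0,0],[0,0,-0.014,0],[0,0,-0.02,0],[0,0,-0.02,0],[0,0,-0.02,0],[0,0,-0.01,0],[0,0.025,0,0],[0,0.025,0,0],[0,0.025,0,0],[0,0.025,0,0]]]' 1| grep -E "pos|force"; python3 -c "from h import *;go(W(-.098,.065,.117))"
```

```text
tool_pos: [0.6558, -0.0582, 0.0327]
force: [-0.6, -0.1, 0.3]
tool_pos: [0.5537, -0.0549, 0.1174]
force: [0.2, 0.0, -0.5]
t 20.8167 tcp [ 0.5537 -0.0549  0.1174] tool-x ang -91.9 want -91.7 F [ 0.2  0.  -0.5] open 0.0637
console xyz -0.0511 0.0654 0.1174 tool shift to go [0.0006 0.0469 0.0004]
```

```bash
python3 -m handwheel '[[[0,0.0234,0,0],[0,0.0235,0,0],[0,0,0.02,0.003],[0,0,0.02,0],[0,0,0.02,0],[0,0,0.012,0],[0,0,0,0],[0,0,0,0]]]' | grep -E "pos|force"; python3 -c "from h import *;go(W(-.098,.065,-.017))"; python3 chk.py pre; python3 - <<'E'
from h import *
c=np.load("side_pre.npz");P=cloud(c);Q=P-O;X,Y,z=Q@CX,Q@CY,P[...,2]
for lo in np.arange(.05,.16,.006):
    m=(z>lo)&(z<lo+.006)&(abs(X+.098)<.02)&(Y>-.02)&(Y<.15)
    l=m&(Y>.085);r=m&(Y<.04)
    print(lo.round(3),l.sum(),r.sum(),[ (np.percentile(X[k],[5,95]).round(3),np.percentile(Y[k],[5,95]).round(3)) for k in(l,r) if k.sum()>2])
E
```

```text
tool_pos: [0.5082, -0.0534, 0.0455]
force: [-0.2, -0.5, 1.0]
t 21.4833 tcp [ 0.5082 -0.0534  0.0455] tool-x ang -92.08 want -91.7 F [-0.2 -0.5  1. ] open 0.0938
console xyz -0.0966 0.0655 0.0455 tool shift to go [0.0005 0.0013 0.0625]
side knob 62 X [0.02   0.0257 0.0341] Y [0.0473 0.0708 0.0841] z 0.0786
side drive 164 X [-0.1165 -0.1004 -0.0736] Y [0.0344 0.0701 0.0963] z 0.0393
top knob 93 X [0.0183 0.024  0.0323] Y [0.0474 0.0633 0.0798] z 0.0788
0.05 0 0 []
0.056 0 0 []
0.062 0 0 []
0.068 0 0 []
0.074 1 6 [(array([-0.106, -0.1  ]), array([0.015, 0.02 ]))]
0.08 7 4 [(array([-0.106, -0.091]), array([0.117, 0.124])), (array([-0.107, -0.099]), array([0.015, 0.017]))]
0.086 12 4 [(array([-0.105, -0.088]), array([0.12 , 0.126])), (array([-0.107, -0.102]), array([0.017, 0.019]))]
0.092 13 4 [(array([-0.106, -0.087]), array([0.121, 0.125])), (array([-0.107, -0.105]), array([0.017, 0.021]))]
0.098 12 5 [(array([-0.106, -0.089]), array([0.119, 0.125])), (array([-0.107, -0.104]), array([0.009, 0.019]))]
0.104 10 6 [(array([-0.106, -0.088]), array([0.118, 0.125])), (array([-0.107, -0.104]),
[... 178 characters left out ...]
y([0.12 , 0.128])), (array([-0.107, -0.104]), array([0.006, 0.019]))]
0.122 12 4 [(array([-0.106, -0.088]), array([0.118, 0.128])), (array([-0.107, -0.105]), array([0.01 , 0.021]))]
0.128 14 6 [(array([-0.106, -0.089]), array([0.121, 0.127])), (array([-0.107, -0.094]), array([0.007, 0.02 ]))]
0.134 14 2 [(array([-0.106, -0.089]), array([0.121, 0.127]))]
0.14 15 3 [(array([-0.106, -0.089]), array([0.118, 0.128])), (array([-0.1  , -0.097]), array([0.017, 0.02 ]))]
0.146 12 3 [(array([-0.106, -0.089]), array([0.122, 0.127])), (array([-0.102, -0.099]), array([0.014, 0.016]))]
0.152 6 2 [(array([-0.105, -0.089]), array([0.125, 0.126]))]
0.158 0 4 [(array([-0.107, -0.106]), array([0.011, 0.018]))]
```

View pics/c_pre.png

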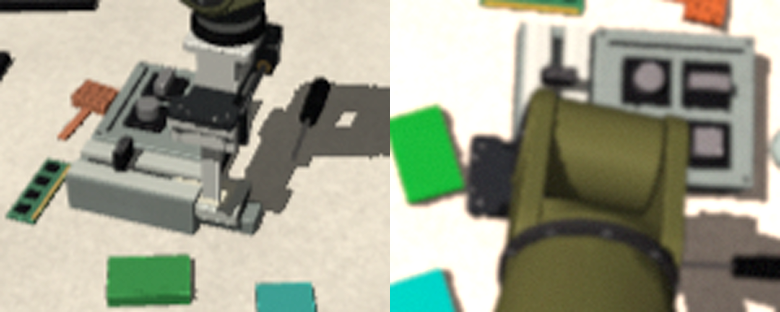

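The knob is back at X≈0.025 (rest) and the drive is still on the runway. The open finger tips are at z≈0.076, straddling the drive, which confirms the +30 mm offset. I lower 60 mm and grip.

```bash
python3 -m handwheel '[[[0,0,0.014,0],[0,0,0.014,0],[0,0,0.012,0],[0,0,0.01,0],[0,0,0.006,0],[0,0,0.004,0],[0,0,0,0],[0,0,0,0]]]' | grep -E "pos|force"; python3 -m handwheel '[[[0,0,0,0],[0,0,0,0],[0,0,0,0],[0,0,0,0],[0,0,0,0],[0,0,0,0],[0,0,0,0],[0,0,0,0]]]' -1| grep -E "pos|force|open"
```

```text
tool_pos: [0.5088, -0.0535, -0.0143]
force: [-0.6, -0.2, -0.5]
tool_pos: [0.5085, -0.0535, -0.0147]
force: [-1.5, -0.5, 1.7]
opening: 0.0596
```

It is gripped at 59.6 mm. I draw it 60 mm straight out.

```bash
python3 -m handwheel '[[[0,0.004,0,0],[0,0.006,0,0],[0,0.007,0,0],[0,0.007,0,0],[0,0.007,0,0],[0,0.007,0,0],[0,0.007,0,0],[0,0.007,0,0],[0,0.006,0,0],[0,0.004,0,0]]]' | grep -E "pos|force|open"; python3 -m handwheel '[[[0,0,0,0],[0,0,0,0],[0,0,-0.005,0],[0,0,-0.01,0],[0,0,-0.015,0],[0,0,-0.015,0],[0,0,-0.015,0],[0,0,-0.01,0],[0,0,0,0],[0,0,0,0]]]' | grep -E "pos|force|open"; python3 chk.py out; python3 -c "from h import *;go([.445,.269,.06])"
```

```text
tool_pos: [0.4458, -0.0512, -0.0147]
force: [1.0, -0.4, 0.3]
opening: 0.0598
tool_pos: [0.4467, -0.0512, 0.0555]
force: [-0.4, 0.1, -1.9]
opening: 0.0598
side knob 59 X [0.0196 0.0251 0.0341] Y [0.0491 0.0696 0.0825] z 0.0778
top knob 92 X [0.0182 0.024  0.0329] Y [0.0476 0.0634 0.0798] z 0.0793
t 24.6833 tcp [ 0.4461 -0.0511  0.0545] tool-x ang -92.07 want -91.7 F [-0.1 -0.1 -2. ] open 0.0599
console xyz -0.1589 0.066 0.0545 tool shift to go [-0.3199  0.0127 -0.0054]
```

The drive is held and clear of the bay. The finger tips hang about 7.5 mm below its underside, too low to set it down on the tray floor. So I rest it on the runway again and regrip higher and nearer its middle.

```bash
python3 -m handwheel '[[[0,-0.0085,0,0],[0,-0.0085,0,0],[0,0,0.014,0],[0,0,0.014,0],[0,0,0.014,0],[0,0,0.012,0],[0,0,0.008,0],[0,0,0.003,0],[0,0,0,0],[0,0,0,0]]]' | grep -E "pos|force|open"; for i in 1 2 3; do python3 -m handwheel '[[[0,0,0.001,0],[0,0,0,0],[0,0,0,0]]]' | grep -E "pos|force"; done
```

```text
tool_pos: [0.4639, -0.0519, -0.0095]
force: [0.7, 0.3, -1.8]
opening: 0.0597
tool_pos: [0.4638, -0.0519, -0.0104]
force: [0.7, 0.6, -1.5]
tool_pos: [0.4635, -0.0518, -0.0117]
force: [-0.1, -0.0, -1.6]
tool_pos: [0.4635, -0.0518, -0.0128]
force: [0.7, 0.2, -2.4]
```

```bash
for i in 1 2 3; do python3 -m handwheel '[[[0,0,0.0008,0],[0,0,0,0],[0,0,0,0]]]' | grep -E "pos|force"; done
```

```text
tool_pos: [0.4635, -0.0518, -0.0136]
force: [-0.3, -0.6, -2.2]
tool_pos: [0.4635, -0.0518, -0.0144]
force: [-0.2, 0.0, -2.4]
tool_pos: [0.4636, -0.0518, -0.0147]
force: [-3.8, 0.8, 5.9]
```

```bash
python3 -m handwheel '[[[0,0,0,0],[0,0,0,0],[0,0,0,0],[0,0,0,0],[0,-0.008,-0.003,0],[0,-0.008,-0.003,0],[0,-0.007,-0.003,0],[0,0,0,0],[0,0,0,0]]]' 1 | grep -E "pos|force|open"; python3 chk.py re;  python3 -m handwheel '[[[0,0,0,0],[0,0,0,0],[0,0,0,0],[0,0,0,0],[0,0,0,0],[0,0,0,0],[0,0,0,0]]]' -1 | grep -E "pos|force|open"
python3 -m handwheel '[[[0,0,-0.005,0],[0,0,-0.01,0],[0,0,-0.015,0],[0,0,-0.015,0],[0,0,-0.015,0],[0,0,-0.01,0],[0,0,0,0]]]' | grep -E "pos|force|open"; python3 - <<'E'
from h import *
from station import camera
c=camera("side");u,v=px(c,W(-.12,.065,.1))[0].astype(int);a=c["image"][v-60:v+60,u-75:u+75,::-1]
cv2.imwrite("pics/held.png",cv2.convertScaleAbs(cv2.resize(a,None,fx=4,fy=4,interpolation=cv2.INTER_CUBIC),alpha=1.6))
P=cloud(c);Q=P-O;X,Y,z=Q@CX,Q@CY,P[...,2]
m=(z>.095)&(z<.125)&(X<-.06)&(X>-.2)&(Y>.03)&(Y<.098)
print(m.sum(),"X",np.percentile(X[m],[2,98]).round(4),"Y",np.percentile(Y[m],[2,98]).round(4),"z",np.percentile(z[m],[5,50,95]).round(4))
go([.4445,.2695,.06])
E
```

```text
tool_pos: [0.4869, -0.0526, -0.0061]
force: [0.3, -0.6, -0.4]
opening: 0.094
side knob 61 X [0.0197 0.0245 0.0339] Y [0.0478 0.071  0.0838] z 0.0782
side drive 278 X [-0.162  -0.1345 -0.0733] Y [0.0359 0.0731 0.0971] z 0.0395
top knob 91 X [0.0182 0.024  0.0326] Y [0.0476 0.0631 0.08  ] z 0.0793
tool_pos: [0.4865, -0.0527, -0.0061]
force: [0.1, -0.6, 0.4]
opening: 0.0597
tool_pos: [0.4876, -0.0528, 0.0663]
force: [0.8, -0.8, -2.6]
opening: 0.0595
431 X [-0.1614 -0.0725] Y [0.0375 0.0973] z [0.0981 0.1112 0.1142]
t 29.0833 tcp [ 0.487  -0.0527  0.0649] tool-x ang -92.07 want -91.7 F [ 0.1 -0.3 -1.8] open 0.0599
console xyz -0.1179 0.0656 0.0649 tool shift to go [-0.3205  0.0541  0.0047]
```

View pics/held.png

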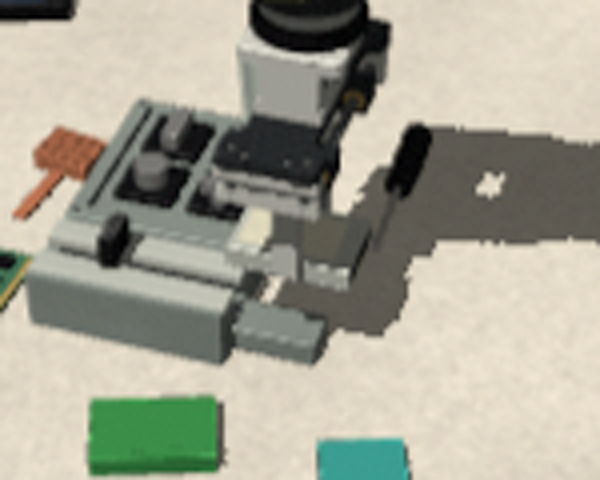

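The drive is held level and centred under the gripper. I carry it to the tray at (0.4445, 0.2695), turning +0.131 rad to align with it.

```bash
python3 -m handwheel '[[[-0.01,0.0034,0,0],[-0.018,0.0034,0,0],[-0.022,0.0034,0,0],[-0.022,0.0034,0,0],[-0.022,0.0034,0,0],[-0.022,0.0034,0,0],[-0.022,0.0034,0,0],[-0.022,0.0034,0,0],[-0.022,0.0034,0,0],[-0.022,0.0034,0,0]]]' | grep -E "pos|force|open"; python3 -m handwheel '[[[-0.022,0.0034,0,0],[-0.022,0.0034,0,0],[-0.022,0.0034,0,0],[-0.02,0.0034,0,0],[-0.016,0.0034,0,0],[-0.01,0.0025,0,0],[0,0,0,0.066],[0,0,0,0.065],[0,0,0,0],[0,0,0,0]]]' | grep -E "pos|force|open"; python3 -c "from h import *;go([.4445,.2695,-.02])"
```

```text
tool_pos: [0.4586, 0.1539, 0.0628]
force: [0.4, -0.2, -2.1]
opening: 0.0598
tool_pos: [0.444, 0.265, 0.0633]
force: [-0.2, -0.8, -1.4]
opening: 0.0597
t 30.75 tcp [0.444  0.265  0.0633] tool-x ang -99.47 want -91.7 F [-0.2 -0.8 -1.4] open 0.0597
console xyz -0.1703 0.3819 0.0633 tool shift to go [-0.0046  0.0002  0.0833]
```

```bash
python3 -m handwheel '[[[-0.0046,0,0.01,0],[0,0,0.014,0],[0,0,0.014,0],[0,0,0.014,0],[0,0,0.012,0],[0,0,0.01,0],[0,0,0.006,0],[0,0,0,0],[0,0,0,0]]]' | grep -E "pos|force|open"; for i in 1 2 3; do python3 -m handwheel '[[[0,0,0.001,0],[0,0,0,0],[0,0,0,0]]]' | grep -E "pos|force"; done
```

```text
tool_pos: [0.4453, 0.2697, -0.0162]
force: [-1.2, 0.0, -1.8]
opening: 0.0598
tool_pos: [0.4455, 0.2698, -0.0167]
force: [-0.3, -0.5, -0.8]
tool_pos: [0.4453, 0.2696, -0.0181]
force: [-0.0, 0.1, -2.4]
tool_pos: [0.4452, 0.2696, -0.0192]
force: [0.5, -0.5, -2.3]
```

```bash
for i in 1 2 3 ; do python3 -m handwheel '[[[0,0,0.001,0],[0,0,0,0],[0,0,0,0]]]' | grep -E "pos|force"; done;for i in 1 2 ; do python3 -m handwheel '[[[0,0,0.0006,0],[0,0,0,0],[0,0,0,0]]]' | grep -E "pos|force"; done
```

```text
tool_pos: [0.4452, 0.2696, -0.0202]
force: [0.1, 0.4, -2.1]
tool_pos: [0.4452, 0.2696, -0.0212]
force: [-0.6, -0.6, -1.6]
tool_pos: [0.4452, 0.2696, -0.0222]
force: [-0.5, -0.4, -1.8]
tool_pos: [0.4452, 0.2696, -0.0228]
force: [0.3, -0.7, -2.1]
tool_pos: [0.4453, 0.2697, -0.0231]
force: [-2.2, -1.3, 2.5]
```

The drive touches the floor at the predicted height. I release and rise.

```bash
python3 -m handwheel '[[[0,0,0,0],[0,0,0,0],[0,0,0,0],[0,0,0,0],[0,0,0,0],[0,0,-0.004,0],[0,0,-0.01,0],[0,0,-0.014,0],[0,0,-0.02,0],[0,0,-0.02,0]]]' 0.7 | grep -E "pos|force|open"; python3 -m handwheel '[[[0,0,-0.025,0],[0,0,-0.025,0],[0,0,-0.025,0],[0.03,0.015,0,0],[0.03,0.015,0,0],[0.03,0.015,0,0],[0.03,0.015,0,0],[0.03,0.015,0,0],[0.03,0.015,0,0],[0,0,0,0]]]'| grep -E "pos|force|time"; python3 - <<'E'
from h import *
from station import camera
for n in("side","top"):
    c=camera(n);P=cloud(c);z=P[...,2];m=(z>.018)&(z<.03)&(np.hypot(P[...,0]-.4445,P[...,1]-.2695)<.058)
    r=cv2.minAreaRect((P[m][:,:2]*1000).astype(np.float32));print(n,np.round(r[0],1),np.round(r[1],1),round(r[2],1),"z",np.percentile(z[m],[5,50,95]).round(4))
    if n=="top": ti=c["image"]
    else: si=c["image"]
    d=P-O;X,Y=d@CX,d@CY
    for k,x,y in(("round",.03,-.024),("square",-.03,-.084),("bar",.03,-.084),("cross",-.03,-.024)):
        w=(abs(X-x)<.006)&(abs(Y-y)<.006)&(z>.055);print(k,np.median(z[w]).round(4) if w.any() else None,end=" ")
    kn=(z>.066)&(z<.09)&(abs(Y-.065)<.03)&(abs(X)<.06);print("knobX",X[kn].mean().round(4) if kn.any() else None)
cv2.imwrite("pics/end.png",cv2.convertScaleAbs(np.hstack([cv2.resize(ti,(400,300)),cv2.resize(si,(400,300))])[:,:,::-1],alpha=1.5))
E
```

```text
tool_pos: [0.4451, 0.2696, 0.0461]
force: [0.5, 0.0, -0.2]
opening: 0.0798
time: 35.17
tool_pos: [0.324, 0.1046, 0.1202]
force: [-0.4, 0.3, -0.6]
side [446.5 268.9] [62.8 90.4] 80.6 z [0.0196 0.0224 0.0251]
round 0.074 square 0.0713 bar 0.0715 cross 0.0686 knobX 0.0255
top [444.5 267.2] [60.2 90.5] 80.5 z [0.0192 0.0225 0.0261]
round 0.0746 square 0.0704 bar 0.0734 cross 0.0692 knobX 0.0244
```

View pics/end.png

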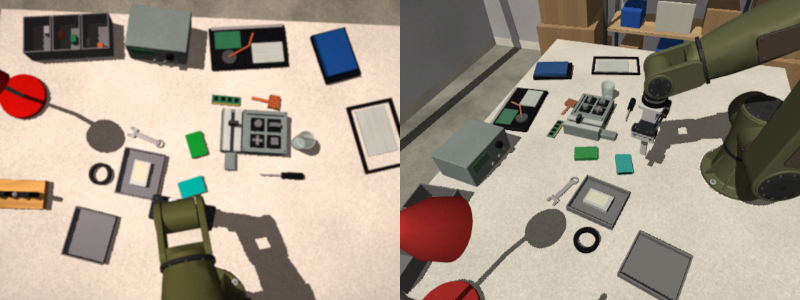

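The picture shows the drive flat in the correct tray (top view at about (141,172)). All caps are up, the knob is at rest and the bystanders look unmoved.

```bash
python3 -c "
from station import finish_job
print(finish_job())"
```

```text
the job is handed in; nothing more can be done
None
```

The job is handed in, with the drive lying flat in the right-hand grey tray; no verdict was reported. I took 9 pictures, and the clock read about 35 s of the 58 s allowed.

- **Keys:** I pressed round, then square, then bar, each to its stop by feel. The last readings at the stops were 11 to 16 N, and the finger rose clear between presses. I never touched the cross key.
- **Ejector and drive:** I pushed the slide to its hard stop at about 21 N, which brought the drive about 49 mm out. The slide sprang back with the drive still on the runway. I then drew the drive 60 mm straight out. The fingertips sat too low for the tray, so I set the drive back on the runway and gripped it about 8 mm higher. In the tray I lowered it until I felt contact, then released.
- **Last checks:** both views show the drive within about 3 mm of the tray centre, aligned with it. Its top is at about 0.0225 m (0.023 expected). The cap heights match the start to within 2 mm (the camera's accuracy), and the knob is at its starting place. By eye, the bystanders had not moved.
- **Disagreements:**
  - The reported TCP is about 29 mm below the real fingertips. The depth images and the contacts agree on this, so I corrected for it throughout.
  - The arm read only 45 mm of slide travel after first contact. The drive and knob positions in the camera showed about 49 mm.

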